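# Check the window feeder with the dip gauge and hang the gauge up

## Task

Slide the shutter on the feeder's cap fully open, take the flat dip gauge out of its wooden block and lower its blade through the slot in the cap until the gauge's shoulders rest on the cap for a moment. Then lift it out, hang it by its eye on the peg of the steel hook stand and let go, and finally slide the shutter fully closed again. Leave everything else on the ledge where it is.

Things in the scene. Friction and masses are not known exactly. Their poses are not given: they have to be found in the camera images.
- gauge: Loose flat dip gauge, upright, 166 mm tall, 150 g. Origin: bottom end of the blade; z up the tool, x its thickness, y its width. Steel blade 44 wide, 5 thick, z 0 to 70 mm; black plastic head 12 thick: shoulder bar 80 wide at z 70 to 82, open eye at 82 to 116, grip block 56 wide at 116 to 166. Starts with blade in the wooden block, shoulders on its top
- gauge_grip (a point): point to grip the gauge, in the middle of the grip block 150 mm above the blade's end; close the fingers along the gauge's x (12 mm thick)
- gauge_eye (a point): centre of the gauge's eye, 99 mm above the blade's end, a rectangular opening 36 mm wide (y) and 34 mm high (z) running through along x; axes as the gauge
- gauge_shoulder (a point): middle of the underside of the gauge's shoulder bar, 70 mm above the blade's end; axes as the gauge
- rest: Fixed wooden block, 70 mm (x) by 130 mm (y) by 85 mm tall, with a slot 10 by 50 mm (long side along y) right through its middle. Origin: centre of its underside
- feeder: Fixed plastic hopper bird feeder: grey tray 150 mm (x) by 190 mm (y) with a 22 mm rim, clear hollow hopper, and a flat grey cap 120 by 160 mm whose top is 100 mm above the ledge. Origin: centre of its underside. Front is -x
- slot (a point): centre of the slot in the cap, at the cap's top face (z 100 mm), 30 mm in front of the cap's centre; slot 12 mm (x) by 52 mm (y), free depth below 88 mm; axes as the feeder
- shutter (a joint): aluminium shutter lying on the cap: 0 closed (covers the slot), 0.05 m fully open, slid along the feeder's +x (away from the front). Plate 40 mm (x) by 96 mm (y), 4.5 mm above the cap at its top; about 1.5 N to slide
- shutter_tab (a point): middle of the top of the shutter's upright grip tab, which is 12 mm thick (x), 50 mm long (y) and reaches from the plate 26 mm up to 30.5 mm above the cap; it moves with the shutter
- hookstand: Fixed dark steel stand: foot 100 by 110 mm, upright post 14 mm thick, and a level peg that points to the stand's -x, its axis 170 mm above the ledge, 10 mm thick, about 89 mm long from the post's axis, with its end turned up. Origin: under the post, on the ledge
- peg_mid (a point): point on the peg's axis 42 mm from the post's axis, the middle of the level part where the eye should hang; axes as the stand
- peg_tip (a point): top of the peg's turned-up end, 89 mm from the post's axis and 15 mm above the peg's axis
- mug: bystander: red ceramic mug, 80 mm wide, 90 mm tall; origin under its centre
- binoculars: bystander: stainless binoculars lying flat, about 125 by 120 by 52 mm; origin under the centre
- tubefeeder: bystander: clear plastic tube feeder with ribbed twist cap, 140 mm wide tray, 192 mm tall; origin under its centre
- hummer: bystander: glass hummingbird feeder on a steel saucer, 130 mm wide, 190 mm tall; origin under its centre
- guidestand: bystander: aluminium field guide stand with a book, 100 by 170 by 140 mm; origin under its centre
- bowl: bystander: white ceramic bowl, 110 mm wide, 45 mm tall; origin under its centre
- scoop: bystander: spoon-shaped seed scoop, 180 mm long, lying flat
There are look-alikes about, which are no part of the job. Leave any turquoise look-alike of the hookstand alone. There is more than one size of the gauge; the one meant has the size given above.

How it is judged:
By the outcome, as a careful person would: the job done as asked, in the order asked, and still so for the second after the job is handed in, with the robot touching nothing.
It also fails if it takes over 72 s, if anything falls off the work surface, if the arm or the gripper's body presses on something with over 40 N, if the wrist force passes 120 N, or if a joint passes its speed limit or range.

## Robot

A 6-joint arm with a two-finger parallel gripper is mounted at the origin on the work surface. World frame = base frame: x ahead of the robot, y to its left, z up, the work surface at z = 0. Lengths are in m, angles in rad, forces in N, time in s.
With the tool pointing down it reaches from about 0.25 to 0.775 m from the base axis. Payload 4 kg.
Tool frame: the origin (TCP) lies at the very end of the fingers, on their centre line; the grasp point (between the pads) lies 19 mm behind it; z points along the fingers, y is the line along which they close (so a half turn about z gives the same grasp; the last joint's range is limited). The gripper opens to 94 mm and grips with 3 to 60 N. Pads are 16 mm wide; open, the fingers measure 119 mm over their backs; the gripper's body (75 mm by 177 mm) begins 78 mm behind the grasp point.
Start: joints at [1.014, 0.087, 1.371, -0, 1.684, -0.103], TCP at [0.241, 0.494, 0.206] pointing down, gripper open.
Joint ranges: [-3.1, 3.1], [-0.76, 2.03], [0.27, 2.55], [-1.08, 4.22], [0.17, 2.65], [-2.57, 2.57]. Speed limits (rad/s): [2.79, 2.79, 3.14, 3.14, 3.14, 3.14].

## Interface

Orientations are given as a rotation vector (axis times angle).
In Python, from bench import * gives the robot as it stands. The module is installed in compiled form; this text tells all that it offers.
- The arm moves only by the tool apply_moves, never from a script. Its argument "motion" is a list of rows, each a list of 4 numbers: the shift along the world's x, y, z scaled (see below), then the turn about the world's z scaled (see below). In form: [[tx, ty, tz, turn], ...]. A call has 1 to 20 rows; each row is the pose to reach, as a shift and turn from the pose commanded when the call began, turning the shorter way round; what a row does not reach only later rows make up. The controller multiplies each number of a shift by 200 mm and each number of a turn by 2 pi rad. A row lasts 1/8 s, in which the tool goes at most 62.5 mm and 10.7 degrees, less where a joint would pass 70% of its speed; a pose out of reach is approached as far as the arm can. A call with a number of a shift or a turn outside -1 to 1 is refused whole. A call with a gripper value outside its range is refused whole. "jaw" is the opening, from 0 (shut) to 1 (fully open), set as the call begins (left out, the last holds). The fingers move at their own pace and stop on an object; "grip_force" is the grip in N (left out, the last holds). Time passes only in rows, so rows that repeat a pose let the fingers close. It gives the time, the measured TCP pose, the force, the opening and the grip force at its end, in the units of the state.
- observe(): the state, without advancing time (a new reading comes with each control period).
- snapshot(name): name is "side" or "top" or "wrist"; returns the picture (400x640x3 uint8, red, green, blue); there is no depth.
- camera_params(name): a dict with "vertical_fov" (degrees; the focal length in pixels is half the picture's height over the tangent of half this angle, whatever the lens; pixels are square), "cx", "cy" (the principal point, pixels), "R" (3x3) and "t" (3): a world point X has camera coordinates R X + t; the wrist camera has in their place "tool_from_camera" (4x4, takes a point from camera to tool coordinates, whose origin is the TCP and whose axes are the flange's). Camera axes: x right, y down, z forward; pixel columns grow to the right and rows downward; lengths in m; the calibration is good to about 2 mm. A picture is of the moment at which its call begins: read the wrist's pose just before it. camera_params takes no time and is no camera call.
- sign_off(): hands the job in; it is judged then, once.
The state is a dict: "time": time; "joints": joint angles; "joint_vel": joint speeds; "effort": joint torques, N m; "tcp_pos": TCP position; "tcp_rot": TCP orientation; "ft_force": force on the tool from outside, world axes, zero at the start; "wrist_torque": the same for the moment, N m; "gripper_width": finger opening in m; "grasp_force": force on a finger pad.
Only numpy, scipy, OpenCV 4.12 (cv2) and the standard library are available. Lean on these libraries where they do the work, as an engineer would, in place of code of your own. Each camera call takes 0.05 s, during which the arm holds its last target. There are 200 camera calls.

## Working session

There is one attempt and no reset: what is moved stays moved. The work goes in short steps, Python scripts to look and compute and a tool call to move; the robot and the scene stay as the last step left them, time stands still between calls to the robot, and variables do not carry over. Pictures are saved under pics/ and viewed, at most 12 in all, crops included, and the job is handed in when it is done.

Besides the shell and the picture viewer there is one more tool, called after "Request:" as name(argument=value, ...) on one line, values as JSON. apply_moves: Moves the arm, as the interface text tells. Shifts and turns lie within -1 to 1; 1 stands for 200 mm of shift or 2 pi rad of turn. Its arguments: {"type":"object","properties":{"motion":{"type":"array"},"jaw":{"type":"number"},"grip_force":{"type":"number"}},"required":["motion"]}

```bash
mkdir -p pics; python3 - <<'E'
from bench import *
import cv2
print(observe())
for n in("top","side"):
    im=snapshot(n); cv2.imwrite(f"pics/{n}0.png",cv2.resize(im[:,:,::-1],(800,500),interpolation=cv2.INTER_CUBIC)); cv2.imwrite(f"{n}0raw.png",im[:,:,::-1]); print(n,camera_params(n))
print(camera_params("wrist"))
E
```

```text
{'time': 0.0, 'joints': array([ 1.01386943e+00,  8.79266238e-02,  1.37226421e+00, -2.63068576e-05,
        1.68360650e+00, -1.03084598e-01]), 'joint_vel': array([-1.49091623e-05, -9.80113334e-04,  2.75364719e-04,  1.81310024e-03,
        4.73233816e-04, -1.29481571e-03]), 'effort': array([-1.41374428e-03, -3.40179920e+01, -3.02428830e+01,  7.19175115e-02,
        3.29849054e-02, -1.48652425e-04]), 'tcp_pos': array([0.2408386 , 0.49384153, 0.20431465]), 'tcp_rot': array([-0.70664028, -3.06037908,  0.00328882]), 'ft_force': array([ 0.13933655, -0.85165033,  0.65222392]), 'wrist_torque': array([ 0.00549969, -0.04479851, -0.00441481]), 'grasp_force': 0.0, 'gripper_width': 0.09412769958936168}
top {'vertical_fov': 44.39590694400044, 'cx': 325.5982127364739, 'cy': 191.64250378768563, 'R': array([[-0.01689554, -0.99980394, -0.01032601],
       [-0.99100005,  0.01811657, -0.13262992],
       [ 0.13279099,  0.00799222, -0.99111184]]), 't': array([0.03270587, 0.57726485, 1.68420707])}
side {'vertical_fov': 54.20974309491958, 'cx': 313.1013227544301, 'cy': 202.97045430532387, 'R': array([[ 0.74934811, -0.66187992, -0.01980855],
       [-0.3504687 , -0.37104754, -0.85993919],
       [ 0.56182657,  0.65133609, -0.51001197]]), 't': array([-0.41974807,  0.31863861,  0.87091727])}
{'vertical_fov': 71.77459345638962, 'cx': 326.1033753944669, 'cy': 199.2557276985377, 'tool_from_camera': array([[ 3.39076517e-04, -9.59450787e-01, -2.81875988e-01,
         8.22966068e-02],
       [ 9.99999925e-01,  3.78628491e-04, -8.58494964e-05,
        -1.05579939e-03],
       [ 1.89094647e-04, -2.81875938e-01,  9.59450843e-01,
        -1.79087771e-01],
       [ 0.00000000e+00,  0.00000000e+00,  0.00000000e+00,
         1.00000000e+00]])}
```

View pics/top0.png

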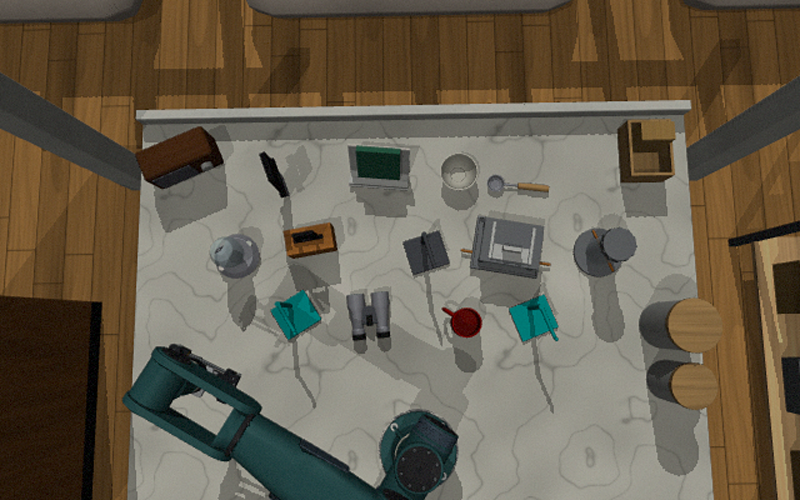

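View pics/side0.png

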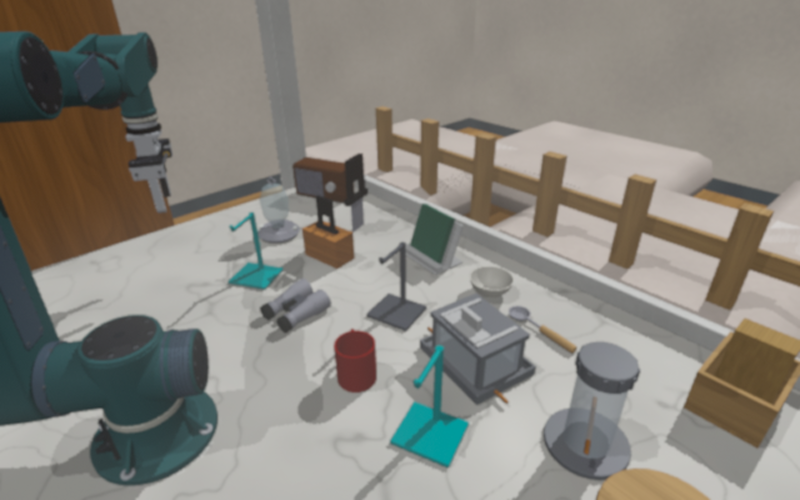

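Candidates for the gauge are the one in the wooden block at top (305,238) and a black one at (272,174). Hook stands: dark (426,252), turquoise (297,315) and (533,318). The block one and the dark stand fit the description. I'll confirm with an enlarged crop.

```bash
cat > h.py <<'E'
import numpy as np, cv2
from scipy.spatial.transform import Rotation as Ro
from bench import *
def K(p): return 200/np.tan(np.radians(p["vertical_fov"])/2)
def pose():
    o=observe(); return np.array(o["tcp_pos"]),Ro.from_rotvec(o["tcp_rot"]).as_matrix()
def extr(n,tp=None):
    p=camera_params(n)
    if n=="wrist":
        T=np.array(p["tool_from_camera"]); c=tp[0]+tp[1]@T[:3,3]; A=tp[1]@T[:3,:3]
    else: A=np.array(p["R"]).T; c=-A@np.array(p["t"])
    return p,c,A
def ray(n,u,v,z,tp=None):
    p,c,A=extr(n,tp); d=A@np.array([(u-p["cx"])/K(p),(v-p["cy"])/K(p),1.]); return c+d*(z-c[2])/d[2]
def proj(n,X,tp=None):
    p,c,A=extr(n,tp); q=A.T@(np.array(X)-c); return np.array([p["cx"],p["cy"]])+K(p)*q[:2]/q[2]
E
python3 - <<'E'
from h import *
im=cv2.imread("top0raw.png"); c=im[110:235,200:450]
cv2.imwrite("pics/topc.png",cv2.resize(c,(800,400),interpolation=cv2.INTER_CUBIC))
for n,u,v,z in[("gauge top",305,236,.181),("blk",310,240,.085),("foot",426,252,.0),("feeder",510,240,.1),("gauge2",266,156,.17)]:
    print(n,ray("top",u/1.25,v/1.25,z).round(3))
E
```

```text
gauge top [0.573 0.285 0.181]
blk [0.575 0.288 0.085]
foot [ 0.546 -0.031  0.   ]
feeder [ 0.563 -0.257  0.1  ]
gauge2 [0.79  0.391 0.17 ]
```

View pics/topc.png

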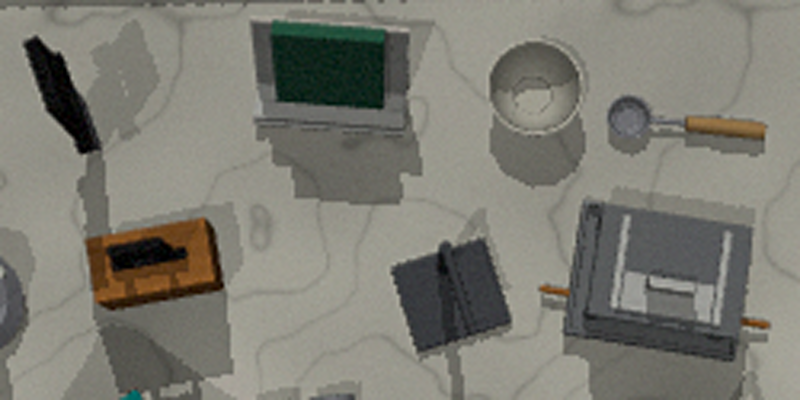

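The crop shows the gauge in the block (crop 148,253), the dark stand with its foot centre at (452,297), and the feeder's shutter tab at (672,284). The other gauge, at (60,95), stands outside the block. I'll lift, traverse and look with the wrist camera.

Request:
apply_moves(motion=[[0, 0, 0.7, -0.03], [0.3, -0.3, 0.75, -0.06], [0.6, -0.6, 0.75, -0.09], [0.9, -0.9, 0.75, -0.12], [1, -1, 0.75, -0.15], [1, -1, 0.75, -0.178], [1, -1, 0.75, -0.178], [1, -1, 0.75, -0.178]], jaw=0.4)

```text
time: 1.1
tcp_pos: [0.4408, 0.2945, 0.3549]
tcp_rot: [-2.221, -2.22, 0.002]
ft_force: [-0.4, 1.1, -0.4]
gripper_width: 0.0375
grasp_force: 0.0
```

Request:
apply_moves(motion=[[0.1, -0.3, 0, 0], [0.3, -0.6, 0, 0], [0.4, -0.8, 0, 0], [0.4, -0.8, 0, 0], [0.4, -0.8, 0, 0], [0.4, -0.8, 0, 0]])

```text
time: 1.85
tcp_pos: [0.5203, 0.1363, 0.3559]
tcp_rot: [-2.219, -2.224, -0.001]
ft_force: [-0.4, 0.1, 0.7]
gripper_width: 0.0376
grasp_force: 0.0
```

```bash
python3 - <<'E'
from h import *
tp=pose(); im=snapshot("wrist"); cv2.imwrite("w1.png",im[:,:,::-1]); np.savez("w1.npz",p=tp[0],R=tp[1])
cv2.imwrite("pics/w1v.png",cv2.resize(im[:,:,::-1],(800,500),interpolation=cv2.INTER_CUBIC))
print(tp, observe()["time"],observe()["joints"])
E
```

```text
(array([0.52027718, 0.13632543, 0.35587633]), array([[-2.17335505e-03,  9.99997511e-01,  5.05299114e-04],
       [ 9.99997500e-01,  2.17308919e-03,  5.26097209e-04],
       [ 5.24997839e-04,  5.06441247e-04, -9.99999734e-01]])) 1.9 [1.50344452e-01 8.03051457e-02 1.08146707e+00 3.22055723e-04
 1.97911217e+00 1.48524580e-01]
```

View pics/w1v.png

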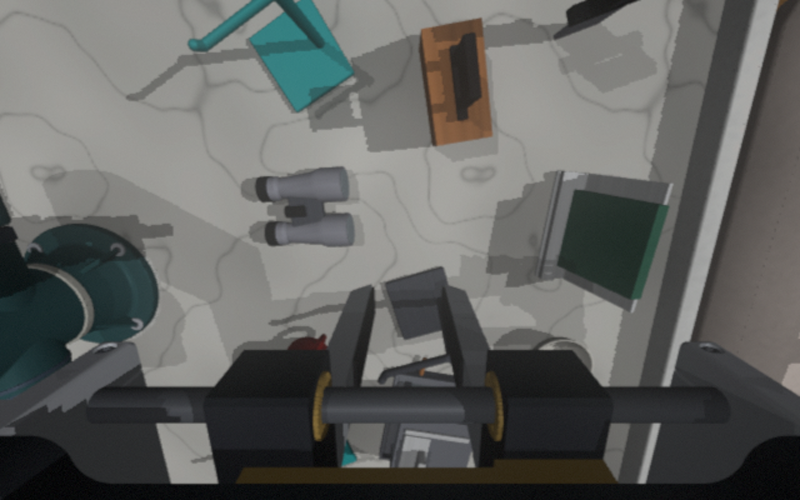

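The wrist view shows the block at (455,85) with the gauge head from (465,35) to (465,118), and the stand foot at (415,300), partly behind the fingers. I'll enlarge the block region.

```bash
python3 - <<'E'
from h import *
im=cv2.imread("w1.png"); c=im[5:125,325:405]
a=cv2.resize(c,(400,600),interpolation=cv2.INTER_CUBIC)
b=cv2.resize(im[205:310,290:370],(400,525),interpolation=cv2.INTER_CUBIC); b=cv2.copyMakeBorder(b,0,75,0,0,0)
cv2.imwrite("pics/w1c.png",cv2.convertScaleAbs(np.hstack([a,b]),alpha=1.5,beta=20))
E
```

```text
(no output)
```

View pics/w1c.png

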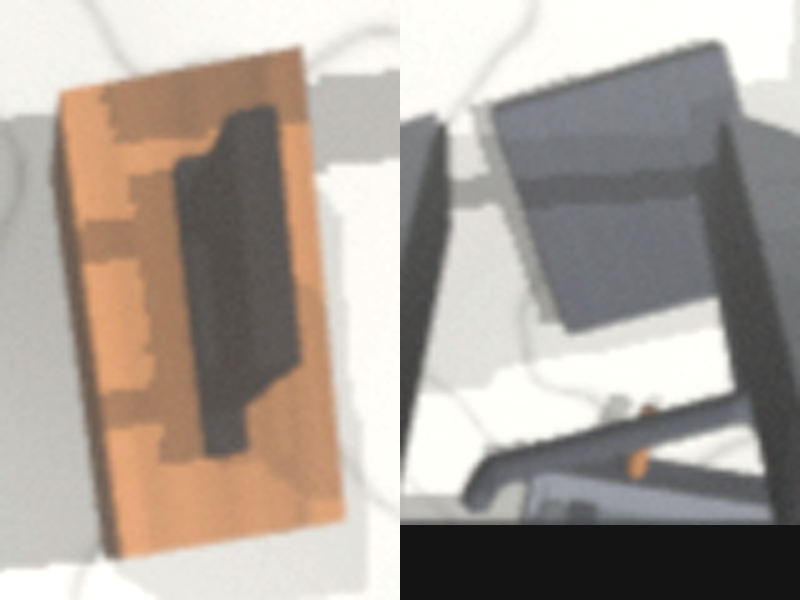

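```bash
python3 - <<'E'
from h import *
d=np.load("w1.npz"); tp=(d["p"],d["R"])
def A(x,y,z): return ray("wrist",325+x/5,5+y/5,z,tp)
def B(x,y,z): return ray("wrist",290+(x-400)/5,205+y/5,z,tp)
def show(n,P):
    P=np.array(P); print(n,P[:,:2].round(4).tolist(),"mid",P.mean(0).round(4),"sides",[round(float(np.linalg.norm(P[i]-P[i-1])),4) for i in range(len(P))]); return P
b=show("blk",[A(60,92,.085),A(300,47,.085),A(343,520,.085),A(115,558,.085)])
e=b[0]-b[3]+b[1]-b[2]; print("yaw",np.degrees(np.arctan2(-e[0],e[1])))
g=show("grip top right edge",[A(275,108,.181),A(299,362,.181)]); e=g[0]-g[1];print(np.degrees(np.arctan2(-e[0],e[1])))
g=show("shoulder left edge",[A(178,165,.097),A(205,455,.097)]); e=g[0]-g[1];print(np.degrees(np.arctan2(-e[0],e[1])))
f=show("foot",[B(720,42,.008),B(492,105,.008),B(570,332,.008)])
e=f[0]-f[1];print("yaw",np.degrees(np.arctan2(e[1],e[0])),"centre",(f[0]+f[2])/2)
p=show("peg",[B(740,408,.17),B(500,467,.17),B(478,478,.17)]);e=p[0]-p[1];print("yaw",np.degrees(np.arctan2(e[1],e[0])))
E
```

```text
blk [[0.5351, 0.3477], [0.603, 0.3591], [0.6243, 0.2315], [0.554, 0.22]] mid [0.5791 0.2896 0.085 ] sides [0.129, 0.0689, 0.1293, 0.0713]
yaw 8.950047572734007
grip top right edge [[0.5803, 0.3169], [0.589, 0.264]] mid [0.5847 0.2905 0.181 ] sides [0.0536, 0.0536]
9.356314209420042
shoulder left edge [[0.5682, 0.3262], [0.5791, 0.2494]] mid [0.5737 0.2878 0.097 ] sides [0.0776, 0.0776]
8.100580690478743
foot [[0.5766, 0.0334], [0.4842, 0.0059], [0.5161, -0.0988]] mid [ 0.5256 -0.0198  0.008 ] sides [0.1454, 0.0964, 0.1095]
yaw 16.559814301144286 centre [ 0.54636591 -0.03267809  0.008     ]
peg [[0.5688, -0.0274], [0.4957, -0.0484], [0.4888, -0.0524]] mid [ 0.5178 -0.0427  0.17  ] sides [0.0837, 0.0761, 0.0079]
yaw 16.032764449252568
```

Sizes match (block 129 × 70, head 54 of 56, shoulders 78 of 80), so this gauge is the right one. Next I look at the feeder.

Request:
apply_moves(motion=[[0, -0.3, 0, 0], [0, -0.6, 0, 0], [0, -0.9, 0, 0], [0, -1, 0, 0], [0, -1, 0, -0.02]])

```text
time: 2.52
tcp_pos: [0.5209, -0.0663, 0.3555]
tcp_rot: [2.363, 2.07, 0.0]
ft_force: [-0.1, 0.6, -1.0]
gripper_width: 0.0376
grasp_force: 0.0
```

Request:
apply_moves(motion=[[0, -0.3, 0, 0], [0, -0.6, 0, 0], [0, -0.9, -0.1, 0], [0, -1, -0.2, 0], [0, -1, -0.2, 0], [0, -1.0, -0.2, 0]])

```text
time: 3.28
tcp_pos: [0.5217, -0.2641, 0.3168]
tcp_rot: [2.355, 2.078, 0.002]
ft_force: [-0.9, 0.3, 0.1]
gripper_width: 0.0378
grasp_force: 0.0
```

Request:
apply_moves(motion=[[0, -0.2, 0, 0], [0, -0.4, 0, 0], [0, -0.4, 0, 0], [0, -0.4, 0, 0]])

```text
time: 3.78
tcp_pos: [0.5218, -0.344, 0.317]
tcp_rot: [2.355, 2.077, 0.002]
ft_force: [0.2, 0.4, 0.8]
gripper_width: 0.0377
grasp_force: 0.0
```

```bash
python3 - <<'E'
from h import *
tp=pose(); im=snapshot("wrist"); cv2.imwrite("w2.png",im[:,:,::-1]); np.savez("w2.npz",p=tp[0],R=tp[1])
cv2.imwrite("pics/w2v.png",cv2.convertScaleAbs(cv2.resize(im[:240,150:470,::-1],(800,600),interpolation=cv2.INTER_CUBIC),alpha=1.3,beta=15))
print(tp, observe()["time"])
E
```

```text
(array([ 0.52184877, -0.34404986,  0.3170015 ]), array([[ 1.24692554e-01,  9.92193421e-01,  1.99576222e-03],
       [ 9.92195372e-01, -1.24691621e-01, -5.85642506e-04],
       [-3.32215814e-04,  2.05321130e-03, -9.99997837e-01]])) 3.825
```

View pics/w2v.png

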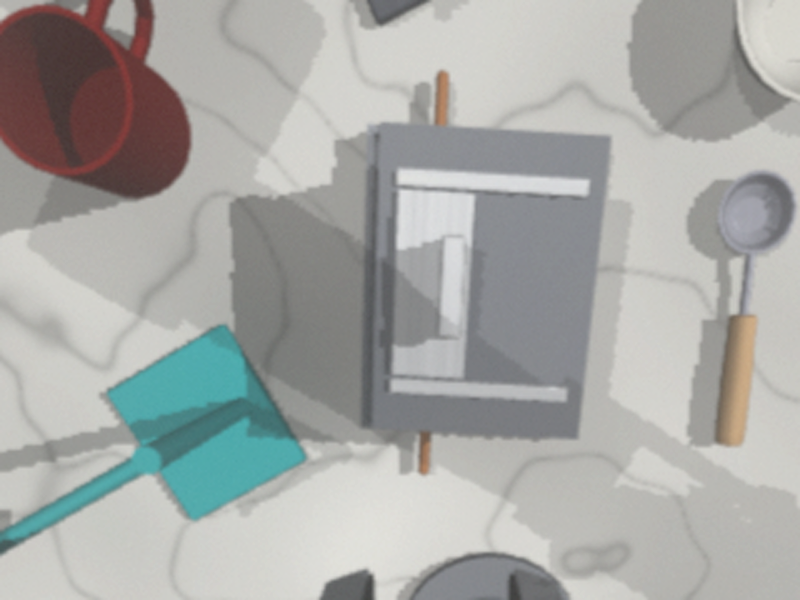

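The wrist view shows the cap with rear corners at (610,136) and (578,438). The plate runs from (397,190) to (465,377), and the tab top is centred at about (452,287).

```bash
python3 - <<'E'
from h import *
d=np.load("w2.npz"); tp=(d["p"],d["R"])
def A(x,y,z): return ray("wrist",150+x/2.5,y/2.5,z,tp)
def show(n,P):
    P=np.array(P); e=P[0]-P[3]+P[1]-P[2]; print(n,P[:,:2].round(4).tolist(),"mid",P.mean(0).round(4),"sides",[round(float(np.linalg.norm(P[i]-P[i-1])),4) for i in range(4)],"yaw",np.degrees(np.arctan2(-e[0],e[1])).round(2))
show("cap",[A(382,124,.1),A(610,136,.1),A(578,438,.1),A(374,428,.1)])
show("plate",[A(397,190,.1045),A(474,193,.1045),A(465,377,.1045),A(390,374,.1045)])
show("tab",[A(446,237,.1305),A(463,238,.1305),A(459,338,.1305),A(441,336,.1305)])
E
```

```text
cap [[0.5129, -0.1758], [0.6292, -0.196], [0.6019, -0.3527], [0.4848, -0.3321]] mid [ 0.5572 -0.2642  0.1   ] sides [0.1588, 0.118, 0.1591, 0.1188] yaw -10.04
plate [[0.5163, -0.2084], [0.556, -0.2149], [0.5404, -0.309], [0.4989, -0.3021]] mid [ 0.5279 -0.2586  0.1045] sides [0.0953, 0.0402, 0.0954, 0.0421] yaw -9.95
tab [[0.5384, -0.2364], [0.5467, -0.2379], [0.539, -0.2857], [0.53, -0.2836]] mid [ 0.5385 -0.2609  0.1305] sides [0.048, 0.0085, 0.0485, 0.0093] yaw -9.57
```

Request:
apply_moves(motion=[[0.083, 0.415, -0.2, -0.008], [0.083, 0.415, -0.5, -0.008], [0.083, 0.415, -0.8, -0.008], [0.083, 0.415, -0.9, -0.008], [0.083, 0.415, -0.98, -0.008], [0.083, 0.415, -0.98, -0.008]])

```text
time: 4.58
tcp_pos: [0.5378, -0.2619, 0.1196]
tcp_rot: [-2.408, -2.017, -0.0]
ft_force: [0.2, -1.0, 0.3]
gripper_width: 0.038
grasp_force: 0.0
```

Request:
apply_moves(motion=[[0, 0, -0.045, 0], [0, 0, -0.045, 0], [0, 0, -0.045, 0], [0, 0, -0.045, 0]], jaw=0, grip_force=10)

```text
time: 5.08
tcp_pos: [0.538, -0.263, 0.1115]
tcp_rot: [2.409, 2.015, 0.0]
ft_force: [-0.2, 0.5, 2.7]
gripper_width: 0.0117
grasp_force: 10.0
```

Request:
apply_moves(motion=[[0.06, -0.011, 0, 0], [0.12, -0.022, 0, 0], [0.18, -0.033, 0, 0], [0.22, -0.039, 0, 0], [0.255, -0.045, 0, 0], [0.262, -0.046, 0, 0], [0.262, -0.046, 0, 0]])

```text
time: 5.95
tcp_pos: [0.5857, -0.2717, 0.1112]
tcp_rot: [-2.404, -2.01, 0.012]
ft_force: [-15.8, 1.9, 11.7]
gripper_width: 0.0117
grasp_force: 10.0
```

Request:
apply_moves(motion=[[-0.004, 0.001, 0, 0], [-0.004, 0.001, 0, 0], [-0.004, 0.001, 0, 0]], jaw=0.4)

```text
time: 6.32
tcp_pos: [0.5899, -0.2715, 0.1097]
tcp_rot: [-2.409, -2.016, -0.001]
ft_force: [2.0, 0.6, -0.0]
gripper_width: 0.0367
grasp_force: 0.0
```

Request:
apply_moves(motion=[[0, 0, 0.2, 0], [0, 0, 0.5, 0], [-0.15, -0.2, 0.9, 0], [-0.27, -0.37, 1, 0], [-0.27, -0.37, 1, 0], [-0.27, -0.37, 1, 0]])

```text
time: 7.08
tcp_pos: [0.5356, -0.346, 0.3101]
tcp_rot: [2.41, 2.015, 0.001]
ft_force: [-0.1, -0.5, -0.6]
gripper_width: 0.0378
grasp_force: 0.0
```

```bash
python3 - <<'E'
from h import *
tp=pose(); im=snapshot("wrist"); cv2.imwrite("w3.png",im[:,:,::-1]); np.savez("w3.npz",p=tp[0],R=tp[1])
cv2.imwrite("pics/w3v.png",cv2.convertScaleAbs(cv2.resize(im[:240,150:470,::-1],(800,600),interpolation=cv2.INTER_CUBIC),alpha=1.3,beta=15))
print(tp, observe()["time"])
E
```

```text
(array([ 0.53556509, -0.34598383,  0.31009499]), array([[ 1.77232448e-01,  9.84168819e-01,  6.27877314e-04],
       [ 9.84168864e-01, -1.77232743e-01,  4.49152509e-04],
       [ 5.53322313e-04,  5.38332904e-04, -9.99999702e-01]])) 7.125
```

View pics/w3v.png

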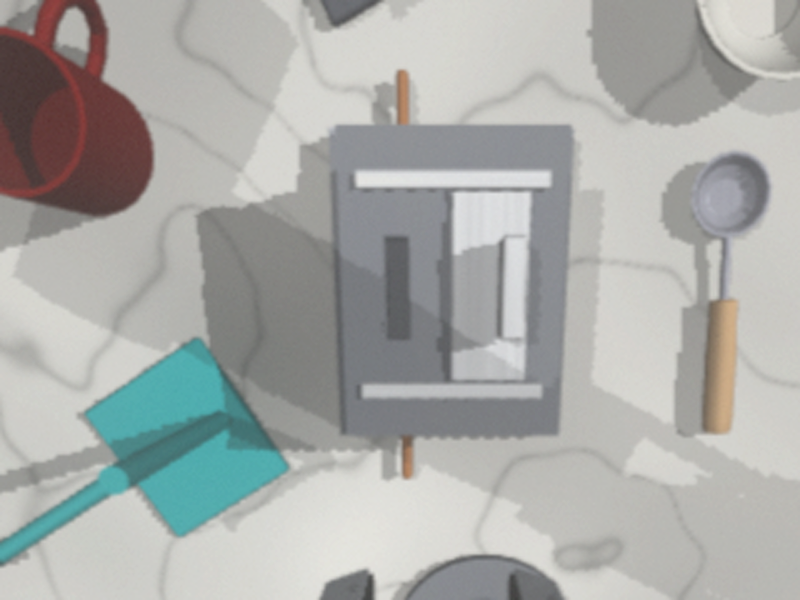

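The view shows the shutter open: plate (452–530, 190–380), tab centred at (514,287), and the slot exposed from (386,237) to (410,340).

```bash
python3 - <<'E'
from h import *
d=np.load("w3.npz"); tp=(d["p"],d["R"])
def A(x,y,z): return ray("wrist",150+x/2.5,y/2.5,z,tp)
def show(n,P):
    P=np.array(P); e=P[0]-P[3]+P[1]-P[2]; print(n,"mid",P.mean(0).round(4),"sides",[round(float(np.linalg.norm(P[i]-P[i-1])),4) for i in range(4)],"yaw",np.degrees(np.arctan2(-e[0],e[1])).round(2))
show("cap",[A(332,126,.1),A(572,126,.1),A(559,434,.1),A(342,434,.1)])
show("slot",[A(385.5,237,.1),A(409,237,.1),A(410,340,.1),A(388,340,.1)])
show("plate",[A(452,190,.1045),A(531,191,.1045),A(525,380,.1045),A(451,380,.1045)])
show("tab",[A(504,236,.1305),A(526,236,.1305),A(522,338,.1305),A(502,338,.1305)])
E
```

```text
cap mid [ 0.5562 -0.2639  0.1   ] sides [0.1584, 0.1217, 0.1584, 0.124] yaw -10.23
slot mid [ 0.528 -0.259  0.1  ] sides [0.0531, 0.0124, 0.0532, 0.0121] yaw -10.16
plate mid [ 0.5764 -0.2673  0.1045] sides [0.0967, 0.0406, 0.0963, 0.0409] yaw -10.14
tab mid [ 0.5863 -0.269   0.1305] sides [0.0485, 0.0107, 0.0485, 0.0101] yaw -10.24
```

Request:
apply_moves(motion=[[0, 0.3, 0, 0.02], [0, 0.6, 0, 0.04], [0, 0.9, 0, 0.053], [0, 1, 0, 0.053], [0, 1, 0, 0.053], [0, 1, 0, 0.053]])

```text
time: 7.88
tcp_pos: [0.5354, -0.1466, 0.3094]
tcp_rot: [-2.043, -2.385, 0.002]
ft_force: [-0.0, -1.7, -0.3]
gripper_width: 0.0377
grasp_force: 0.0
```

```bash
python3 - <<'E'
from h import *
tp=pose(); im=snapshot("wrist"); cv2.imwrite("w4.png",im[:,:,::-1]); np.savez("w4.npz",p=tp[0],R=tp[1])
cv2.imwrite("pics/w4v.png",cv2.convertScaleAbs(cv2.resize(im[30:222,200:456,::-1],(800,600),interpolation=cv2.INTER_CUBIC),alpha=1.5,beta=20))
print(tp, observe()["time"])
E
```

```text
(array([ 0.5353972 , -0.14661422,  0.30937963]), array([[-1.53808723e-01,  9.88099352e-01, -1.59617174e-03],
       [ 9.88100630e-01,  1.53808764e-01, -9.78196374e-05],
       [ 1.48849683e-04, -1.59222382e-03, -9.99998721e-01]])) 7.925
```

View pics/w4v.png

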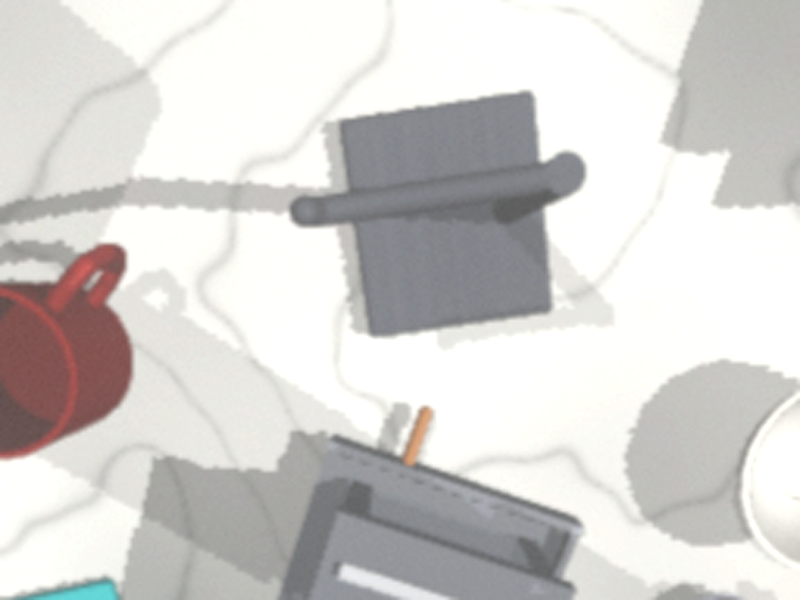

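The dark stand is seen from above: tip at (304,211), post top at (567,172), peg axis through (350,205) and (520,181).

```bash
python3 - <<'E'
from h import *
d=np.load("w4.npz"); tp=(d["p"],d["R"])
A=lambda x,y,z: ray("wrist",200+x/3.125,30+y/3.125,z,tp)
t=A(304,211,.185);q=A(567,172,.178);a=A(350,205,.17);b=A(520,181,.17)
print("tip",t,"post",q,"dist",np.linalg.norm((q-t)[:2]),"pegpts",a,b)
for e in(q-t,b-a): print(np.degrees(np.arctan2(e[1],e[0])))
f=[A(*c,.008) for c in((342,122),(532,93),(551,310),(371,335))]
print("foot",np.mean(f,0),[np.linalg.norm(f[i]-f[i-1]).round(4) for i in range(4)]); e=f[1]-f[0]+f[2]-f[3]; print(np.degrees(np.arctan2(e[1],e[0])))
E
```

```text
tip [ 0.48957282 -0.05075028  0.185     ] post [ 0.57407793 -0.02470285  0.178     ] dist 0.08842839769627597 pegpts [ 0.50343152 -0.04559495  0.17      ] [ 0.56005799 -0.02893362  0.17      ]
17.131130430728536
16.395583611111476
foot [ 0.54590329 -0.03375691  0.008     ] [np.float64(0.107), np.float64(0.0971), np.float64(0.1073), np.float64(0.0981)]
16.693048679767582
```

Request:
apply_moves(motion=[[0, 0.3, 0, 0], [0, 0.6, 0, 0], [0, 0.9, 0, 0], [0, 1, 0, 0], [0, 1, 0, 0]])

```text
time: 8.55
tcp_pos: [0.5357, 0.0539, 0.3102]
tcp_rot: [2.042, 2.387, -0.001]
ft_force: [0.2, -1.1, 0.3]
gripper_width: 0.0379
grasp_force: 0.0
```

Request:
apply_moves(motion=[[0.05, 0.3, 0, 0], [0.1, 0.6, 0, 0], [0.2, 0.9, 0, 0], [0.2, 1, 0, 0], [0.2, 1, 0, 0]])

```text
time: 9.18
tcp_pos: [0.5759, 0.2533, 0.3097]
tcp_rot: [2.043, 2.387, -0.003]
ft_force: [-0.3, -1.0, 1.3]
gripper_width: 0.0376
grasp_force: 0.0
```

Request:
apply_moves(motion=[[0.016, 0.18, 0, 0], [0.016, 0.18, -0.1, 0], [0.016, 0.18, -0.3, 0], [0.016, 0.18, -0.5, 0], [0.016, 0.18, -0.7, 0], [0.016, 0.18, -0.82, 0], [0.016, 0.18, -0.82, 0], [0.016, 0.18, -0.82, 0]])

```text
time: 10.18
tcp_pos: [0.5797, 0.2889, 0.1486]
tcp_rot: [2.043, 2.384, 0.004]
ft_force: [0.1, -0.6, 0.6]
gripper_width: 0.0374
grasp_force: 0.0
```

Request:
apply_moves(motion=[[0, 0, 0, 0], [0, 0, 0, 0], [0, 0, 0, 0], [0, 0, 0, 0]], jaw=0, grip_force=25)

```text
time: 10.68
tcp_pos: [0.5788, 0.2906, 0.1473]
tcp_rot: [2.041, 2.387, 0.002]
ft_force: [0.9, 0.6, 2.0]
gripper_width: 0.0122
grasp_force: 25.0
```

Request:
apply_moves(motion=[[0, 0, 0.05, 0], [0, 0, 0.2, 0], [0, 0, 0.4, 0], [0, 0, 0.65, 0], [0, 0, 0.9, 0], [0, 0, 1, 0], [0, 0, 1, 0]])

```text
time: 11.55
tcp_pos: [0.5789, 0.2906, 0.349]
tcp_rot: [2.04, 2.386, 0.006]
ft_force: [-0.3, 0.4, -2.2]
gripper_width: 0.0111
grasp_force: 25.0
```

Request:
apply_moves(motion=[[-0.05, -0.2, 0, -0.01], [-0.1, -0.4, 0, -0.02], [-0.15, -0.6, 0, -0.03], [-0.2, -0.8, 0, -0.04], [-0.25, -1, 0, -0.053], [-0.25, -1, 0, -0.053]])

```text
time: 12.3
tcp_pos: [0.5275, 0.0882, 0.3448]
tcp_rot: [-2.412, -2.01, 0.004]
ft_force: [0.4, -0.6, -1.9]
gripper_width: 0.0118
grasp_force: 25.0
```

Request:
apply_moves(motion=[[0, -0.2, 0, 0], [0, -0.4, 0, 0], [0, -0.6, 0, 0], [0, -0.8, 0, 0], [0, -1, 0, 0], [0, -1, 0, 0]])

```text
time: 13.05
tcp_pos: [0.5286, -0.111, 0.3441]
tcp_rot: [-2.409, -2.011, 0.003]
ft_force: [0.6, -0.5, -2.3]
gripper_width: 0.012
grasp_force: 25.0
```

Request:
apply_moves(motion=[[0, -0.2, 0, 0], [0, -0.4, 0, 0], [0, -0.6, 0, 0], [0, -0.74, 0, 0], [0, -0.745, 0, 0], [0, -0.745, 0, 0], [0, -0.745, 0, 0]])

```text
time: 13.92
tcp_pos: [0.5289, -0.257, 0.3467]
tcp_rot: [-2.407, -2.019, -0.001]
ft_force: [0.4, 0.0, -2.2]
gripper_width: 0.0118
grasp_force: 25.0
```

```bash
python3 - <<'E'
from h import *
tp=pose(); print(tp[0],np.degrees(np.arctan2(tp[1][1,1],tp[1][0,1])),observe()["time"],observe()["grasp_force"])
im=snapshot("wrist"); cv2.imwrite("w5.png",im[:,:,::-1]); np.savez("w5.npz",p=tp[0],R=tp[1])
s=snapshot("side");cv2.imwrite("s5.png",s[:,:,::-1])
x=np.array([.528,-.259]); u,v=proj("side",[.528,-.259,.22]); print(u,v); u,v=int(u),int(v)
a=cv2.resize(s[v-70:v+80,u-50:u+50,::-1],(400,600),interpolation=cv2.INTER_CUBIC)
b=cv2.resize(im[60:360,226:426,::-1],(400,600),interpolation=cv2.INTER_CUBIC)
cv2.imwrite("pics/v5.png",cv2.convertScaleAbs(np.hstack([a,b]),alpha=1.4,beta=20))
E
```

```text
[ 0.52892968 -0.25699474  0.34668695] -10.026955333790125 13.925 24.999716877937317
376.111170607953 220.8213685897569
```

View pics/v5.png

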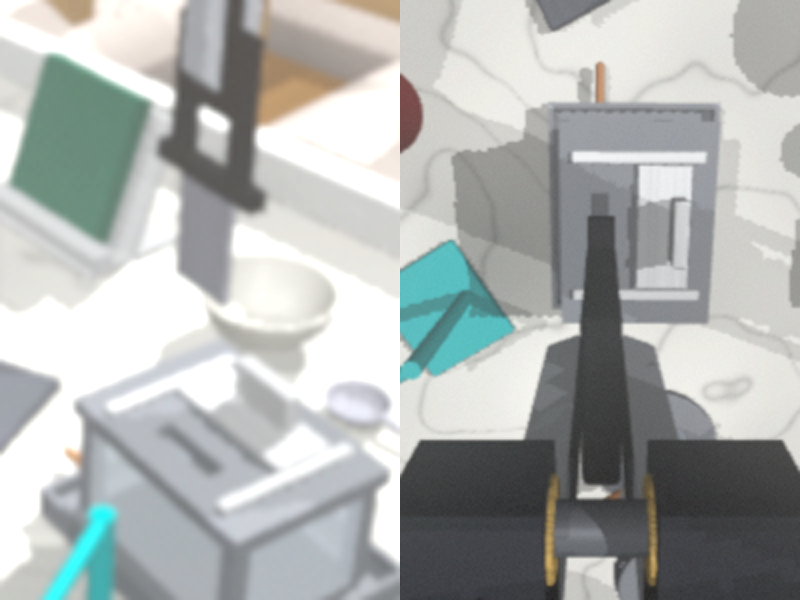

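The side crop (left) shows the gauge hanging straight above the slot, its blade bottom running from (180,270) to (222,302). The wrist crop (right) shows the shoulder end at (602,216).

```bash
python3 - <<'E'
from h import *
d=np.load("w5.npz"); tp=(d["p"],d["R"])
yd=np.array([np.sin(np.radians(10)),np.cos(np.radians(10)),0])
c=np.array([.5289,-.257,.2145])
for s in(.022,-.022): print("blade",(proj("side",c+s*yd)-[326,150])*4)
for s in(.04,-.04): print("shoulder bottom",(proj("side",c+s*yd+[0,0,.07])-[326,150])*4)
for z in(.07,.082): print("wrist sh",(proj("wrist",c+.04*yd+[0,0,z],tp)-[226,60])*2+[400,0])
sl=np.array([.528,-.259,.1])
for s in(.026,-.026): print("slot side",(proj("side",sl+s*yd)-[326,150])*4)
E
```

```text
blade [173.95047875 271.81653582]
blade [223.33516724 307.546493  ]
shoulder bottom [160.62714262 153.48804559]
shoulder bottom [254.79065555 213.83644893]
wrist sh [600.51769754 214.05370613]
wrist sh [600.5424507  218.91293729]
slot side [161.40588131 426.21739967]
slot side [215.8798406  472.39422031]
```

Request:
apply_moves(motion=[[-0.005, -0.008, -0.1, 0], [-0.005, -0.008, -0.25, 0], [-0.005, -0.008, -0.4, 0], [-0.005, -0.008, -0.5, 0], [-0.005, -0.008, -0.54, 0], [-0.005, -0.008, -0.57, 0], [-0.005, -0.008, -0.6, 0], [-0.005, -0.008, -0.63, 0], [-0.005, -0.008, -0.66, 0], [-0.005, -0.008, -0.66, 0]])

```text
time: 15.28
tcp_pos: [0.5272, -0.2601, 0.2138]
tcp_rot: [-2.409, -2.015, 0.001]
ft_force: [1.2, 0.6, -2.0]
gripper_width: 0.0119
grasp_force: 25.0
```

Request:
apply_moves(motion=[[0, 0, -0.06, 0], [0, 0, -0.12, 0], [0, 0, -0.18, 0], [0, 0, -0.22, 0], [0, 0, -0.24, 0], [0, 0, -0.25, 0], [0, 0, -0.255, 0], [0, 0, -0.26, 0], [0, 0, -0.26, 0]])

```text
time: 16.4
tcp_pos: [0.5276, -0.2603, 0.1627]
tcp_rot: [2.409, 2.016, 0.0]
ft_force: [0.8, 0.1, -2.1]
gripper_width: 0.0121
grasp_force: 25.0
```

Request:
apply_moves(motion=[[0, 0, -0.005, 0], [0, 0, -0.01, 0], [0, 0, -0.015, 0], [0, 0, -0.02, 0], [0, 0, -0.02, 0], [0, 0, -0.02, 0], [0, 0, -0.02, 0]])

```text
time: 17.27
tcp_pos: [0.5278, -0.2602, 0.1622]
tcp_rot: [2.407, 2.014, 0.002]
ft_force: [-3.4, 2.5, 10.7]
gripper_width: 0.0114
grasp_force: 25.0
```

The shoulders rest on the cap: 11 N at the expected height, TCP 0.162. I hold there briefly, then lift.

Request:
apply_moves(motion=[[0, 0, 0, 0], [0, 0, 0, 0], [0, 0, 0, 0], [0, 0, 0, 0], [0, 0, 0.1, 0], [0, 0, 0.2, 0], [0, 0, 0.35, 0], [0, 0, 0.5, 0], [0, 0, 0.7, 0], [0, 0, 0.9, 0], [0, 0, 0.95, 0], [0, 0, 0.95, 0]])

```text
time: 18.77
tcp_pos: [0.5277, -0.2604, 0.348]
tcp_rot: [2.409, 2.016, 0.0]
ft_force: [-0.2, 0.1, -2.7]
gripper_width: 0.0115
grasp_force: 25.0
```

```bash
python3 - <<'E'
from h import *
tp=pose(); print(tp[0],np.degrees(np.arctan2(tp[1][1,1],tp[1][0,1])),observe()["time"])
E
```

```text
[ 0.52768045 -0.2603896   0.34802546] -10.163682032631627 18.775
```

Request:
apply_moves(motion=[[-0.1, 0.2, 0, 0.015], [-0.2, 0.4, 0, 0.03], [-0.3, 0.6, 0, 0.045], [-0.36, 0.8, 0, 0.06], [-0.367, 1, 0, 0.075], [-0.367, 1, 0, 0.075], [-0.367, 1, 0, 0.075], [-0.367, 1, -0.15, 0.075], [-0.367, 1, -0.3, 0.075], [-0.367, 1, -0.45, 0.075], [-0.367, 1, -0.6, 0.075], [-0.367, 1, -0.7, 0.075], [-0.367, 1, -0.7, 0.075], [-0.367, 1, -0.7, 0.075]])

```text
time: 20.52
tcp_pos: [0.4545, -0.061, 0.2089]
tcp_rot: [1.874, 2.521, 0.0]
ft_force: [0.1, 0.2, -1.5]
gripper_width: 0.0118
grasp_force: 25.0
```

```bash
python3 - <<'E'
from h import *
tp=pose(); print(tp[0],np.degrees(np.arctan2(tp[1][1,1],tp[1][0,1])),observe()["time"])
t=np.array([.4896,-.0508,.185])
e=tp[0]+[0,0,-.0333]; x=tp[1][:,1]; y=np.array([-x[1],x[0],0])
s=snapshot("side"); u0,v0=[int(k) for k in proj("side",e)]
c=lambda p:((proj("side",p)-[u0-65,v0-60])*6).round()
print("eye corners",[c(e+a*y*.018+[0,0,b*.017]) for a in(1,-1) for b in(1,-1)],"tip",c(t))
cv2.imwrite("pics/v6.png",cv2.convertScaleAbs(cv2.resize(s[v0-60:v0+40,u0-65:u0+65,::-1],(780,600),interpolation=cv2.INTER_CUBIC),alpha=1.3,beta=20))
E
```

```text
[ 0.45445319 -0.06102568  0.20891394] 16.759213694032002 20.525
eye corners [array([356., 316.]), array([360., 383.]), array([427., 338.]), array([430., 406.])] tip [440. 303.]
```

View pics/v6.png

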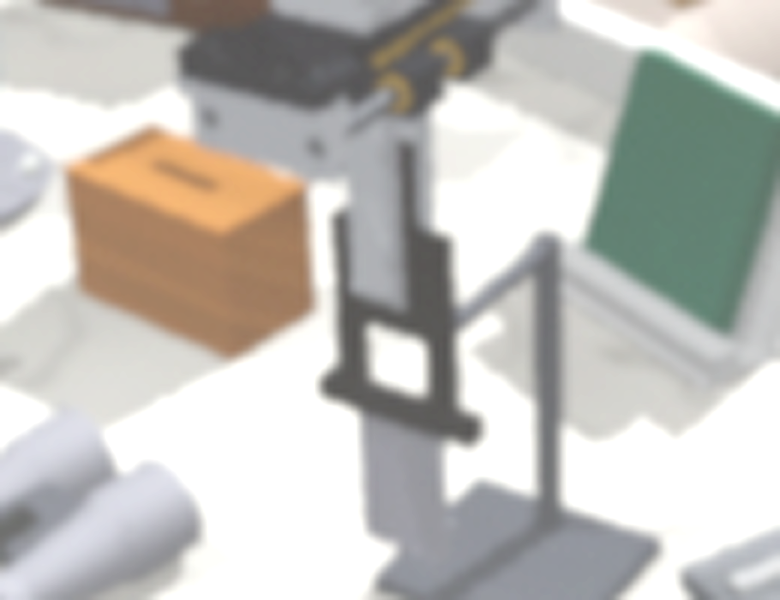

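The side crop shows the eye at (365–430, 323–398), matching the prediction, with the peg tip behind the head on line. I slide the eye over the peg.

Request:
apply_moves(motion=[[0.06, 0.018, 0, 0], [0.12, 0.036, 0, 0], [0.18, 0.054, 0, 0], [0.24, 0.072, 0, 0], [0.24, 0.072, 0, 0]])

```text
time: 21.2
tcp_pos: [0.5029, -0.0454, 0.2081]
tcp_rot: [-1.871, -2.523, 0.001]
ft_force: [-1.0, 0.1, -2.0]
gripper_width: 0.0118
grasp_force: 25.0
```

Request:
apply_moves(motion=[[0.06, 0.018, 0, 0], [0.12, 0.036, 0, 0], [0.158, 0.047, 0, 0], [0.158, 0.047, 0, 0], [0.158, 0.047, 0, 0]])

```text
time: 21.82
tcp_pos: [0.5336, -0.0365, 0.2085]
tcp_rot: [-1.872, -2.523, 0.0]
ft_force: [1.0, -0.7, -2.1]
gripper_width: 0.0118
grasp_force: 25.0
```

Request:
apply_moves(motion=[[0, 0, -0.03, 0], [0, 0, -0.06, 0], [0, 0, -0.075, 0], [0, 0, -0.085, 0], [0, 0, -0.09, 0], [0, 0, -0.09, 0], [0, 0, -0.09, 0]])

```text
time: 22.7
tcp_pos: [0.5337, -0.0365, 0.1911]
tcp_rot: [1.872, 2.522, 0.0]
ft_force: [-3.0, 0.7, 2.0]
gripper_width: 0.0117
grasp_force: 25.0
```

Request:
apply_moves(motion=[[0, 0, 0, 0], [0, 0, 0, 0], [0, 0, 0, 0], [0, 0, 0, 0], [0, 0, 0.05, 0], [0, 0, 0.12, 0], [0, 0, 0.25, 0], [0, 0, 0.4, 0], [0, 0, 0.5, 0], [0, 0, 0.5, 0]], jaw=0.32)

```text
time: 23.95
tcp_pos: [0.5347, -0.0366, 0.2938]
tcp_rot: [1.869, 2.518, 0.004]
ft_force: [0.1, -0.4, -0.5]
gripper_width: 0.0299
grasp_force: 0.0
```

```bash
python3 - <<'E'
from h import *
tp=pose(); print(tp[0],np.degrees(np.arctan2(tp[1][1,1],tp[1][0,1])),observe()["time"])
s=snapshot("side"); u0,v0=[int(k) for k in proj("side",[.534,-.037,.16])]
im=snapshot("wrist"); cv2.imwrite("w7.png",im[:,:,::-1])
cv2.imwrite("pics/v7.png",np.hstack([cv2.resize(s[v0-70:v0+50,u0-40:u0+40,::-1],(400,600),interpolation=cv2.INTER_CUBIC),cv2.resize(im[100:400,226:426,::-1],(400,600))]))
E
```

```text
[ 0.53473195 -0.03660312  0.29380843] 16.842760607308318 23.95
```

View pics/v7.png

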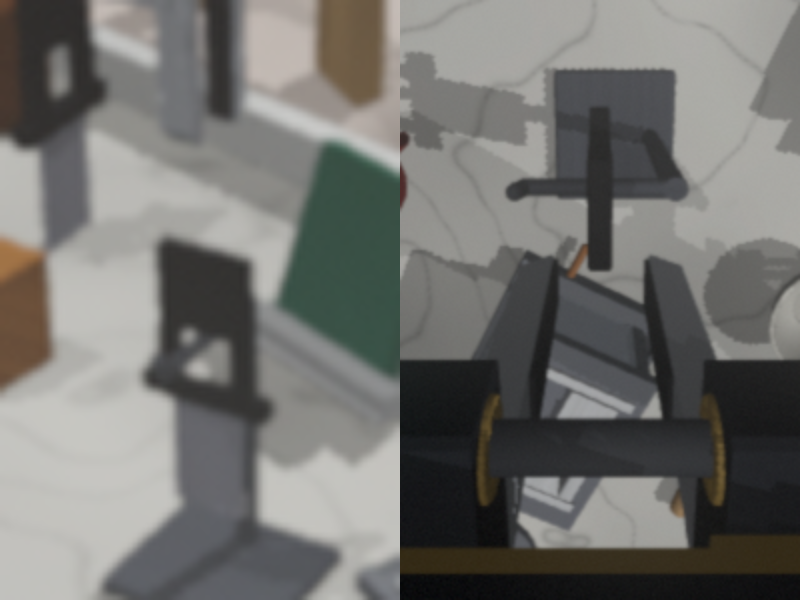

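The gauge hangs by its eye on the peg (side crop: the peg passes through the eye at (190,355)). Now I close the shutter.

Request:
apply_moves(motion=[[0, -0.2, 0.05, 0], [0.1, -0.4, 0.05, -0.02], [0.2, -0.6, 0.05, -0.04], [0.26, -0.8, 0.03, -0.06], [0.26, -1, 0, -0.075], [0.26, -1, 0, -0.075], [0.26, -1, 0, -0.075]], jaw=0.4)

```text
time: 24.92
tcp_pos: [0.5855, -0.2359, 0.2895]
tcp_rot: [-2.407, -2.015, 0.0]
ft_force: [0.1, 0.6, 0.1]
gripper_width: 0.0374
grasp_force: 0.0
```

Request:
apply_moves(motion=[[0, -0.167, 0, 0], [0, -0.167, -0.2, 0], [0, -0.167, -0.45, 0], [0, -0.167, -0.7, 0], [0, -0.167, -0.85, 0], [0, -0.167, -0.9, 0], [0, -0.167, -0.905, 0], [0, -0.167, -0.905, 0]])

```text
time: 25.92
tcp_pos: [0.5869, -0.2701, 0.1119]
tcp_rot: [2.406, 2.014, 0.002]
ft_force: [0.2, 0.0, 0.8]
gripper_width: 0.0376
grasp_force: 0.0
```

Request:
apply_moves(motion=[[0, 0, 0, 0], [0, 0, 0, 0], [0, 0, 0, 0]], jaw=0, grip_force=10)

```text
time: 26.3
tcp_pos: [0.5859, -0.27, 0.11]
tcp_rot: [2.409, 2.015, 0.0]
ft_force: [0.4, -0.1, 3.1]
gripper_width: 0.0118
grasp_force: 10.0
```

Slide by −50 mm plus a little overshoot to reach the stop.

Request:
apply_moves(motion=[[-0.06, 0.011, 0, 0], [-0.12, 0.021, 0, 0], [-0.18, 0.032, 0, 0], [-0.22, 0.039, 0, 0], [-0.25, 0.044, 0, 0], [-0.265, 0.047, 0, 0], [-0.265, 0.047, 0, 0]])

```text
time: 27.18
tcp_pos: [0.5365, -0.2611, 0.11]
tcp_rot: [2.403, 2.011, 0.01]
ft_force: [11.6, -2.1, -2.3]
gripper_width: 0.012
grasp_force: 10.0
```

Request:
apply_moves(motion=[[0.006, -0.001, 0, 0], [0.006, -0.001, 0, 0], [0.006, -0.001, 0, 0]], jaw=0.4)

```text
time: 27.55
tcp_pos: [0.533, -0.2604, 0.1088]
tcp_rot: [-2.408, -2.015, 0.002]
ft_force: [-0.1, -0.3, 0.0]
gripper_width: 0.0363
grasp_force: 0.0
```

Request:
apply_moves(motion=[[0, 0, 0.2, 0], [0, 0, 0.5, 0], [0, -0.2, 0.9, 0], [0, -0.37, 1, 0], [0, -0.37, 1, 0], [0, -0.37, 1, 0]])

```text
time: 28.3
tcp_pos: [0.5335, -0.3342, 0.3079]
tcp_rot: [-2.407, -2.014, 0.0]
ft_force: [-0.7, 0.2, -0.1]
gripper_width: 0.0377
grasp_force: 0.0
```

```bash
python3 - <<'E'
from h import *
tp=pose(); im=snapshot("wrist"); s=snapshot("side"); print(tp[0],observe()["time"])
# predicted closed plate corners vs open: print brightness profile over cap along feeder x, at plate's y=+30mm line
x=np.array([.985,-.174,0]);y=np.array([.174,.985,0]);c=np.array([.5568,-.264,.1045])
for yy in(.033,-.035):
    r=[]
    for k in range(-56,60,2):
        u,v=proj("wrist",c+x*k/1000+y*yy,tp); r.append((k,int(im[int(round(v)),int(round(u))].mean())))
    print(r)
u0,v0=[int(k) for k in proj("side",[.534,-.037,.16])]
cv2.imwrite("pics/v8.png",np.hstack([cv2.resize(s[v0-70:v0+50,u0-40:u0+40,::-1],(400,600)),cv2.resize(im[20:260,210:370,::-1],(400,600))]))
E
```

```text
[ 0.53349751 -0.3341909   0.30792191] 28.4
[(-56, 91), (-54, 78), (-52, 88), (-50, 124), (-48, 160), (-46, 158), (-44, 158), (-42, 155), (-40, 155), (-38, 158), (-36, 155), (-34, 158), (-32, 159), (-30, 158), (-28, 158), (-26, 159), (-24, 158), (-22, 157), (-20, 159), (-18, 158), (-16, 155), (-14, 157), (-12, 157), (-10, 113), (-8, 94), (-6, 98), (-4, 99), (-2, 99), (0, 99), (2, 99), (4, 97), (6, 98), (8, 97), (10, 97), (12, 99), (14, 99), (16, 97), (18, 98), (20, 99), (22, 97), (24, 99), (26, 99), (28, 98), (30, 99), (32, 97), (34, 97), (36, 97), (38, 97), (40, 97), (42, 97), (44, 98), (46, 97), (48, 97), (50, 97), (52, 99), (54, 98), (56, 99), (58, 98)]
[(-56, 76), (-54, 65), (-52, 67), (-50, 120), (-48, 132), (-46, 134), (-44, 134), (-42, 130), (-40, 132), (-38, 131), (-36, 131), (-34, 133), (-32, 135), (-30, 136), (-28, 136), (-26, 134), (-24, 134), (-22, 134), (-20, 137), (-18, 136), (-16, 132), (-14, 132), (-12, 123), (-10, 101), (-8, 85), (-6, 85), (-4, 84), (-2, 84), (0, 85), (2, 85), (4, 84), (6, 85), (8, 85), (10, 86), (12, 85), (14, 84), (16, 85), (18, 85), (20, 86), (22, 84), (24, 84), (26, 84), (28, 85), (30, 85), (32, 85), (34, 89), (36, 94), (38, 95), (40, 95), (42, 96), (44, 96), (46, 97), (48, 96), (50, 95), (52, 92), (54, 92), (56, 94), (58, 102)]
```

View pics/v8.png

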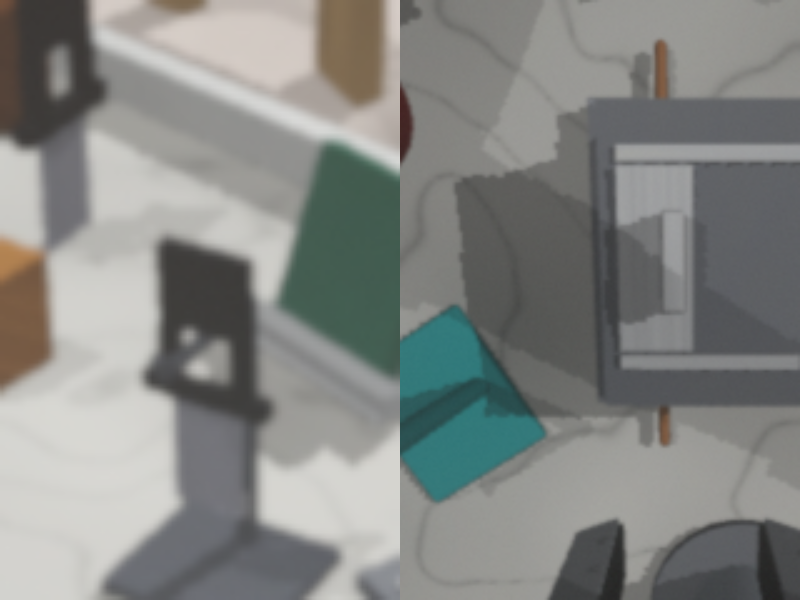

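The plate spans −50 to −10 mm from the cap centre, so the shutter is closed. The gauge still hangs on the peg at rest, and the robot is clear.

```bash
python3 -c "
from bench import *
print(sign_off())"
```

```text
the job is handed in; nothing more can be done
None
```

The job is done and handed in at about 28 s of the 72 s allowed: I opened the shutter, rested the gauge's shoulders on the cap, hung the gauge by its eye on the dark steel stand's peg, and closed the shutter again; the last pictures show the gauge hanging and the shutter shut.

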